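# Set the sliding weight of a scale-test rail against its marked stop

### The arm

A 6-joint arm with a two-finger parallel gripper is mounted at the origin on the work surface. World frame = base frame: x ahead of the robot, y to its left, z up, the work surface at z = 0. Lengths are in m, angles in rad, forces in N, time in s.
With the tool pointing down it reaches from about 0.35 to 0.95 m from the base axis. Payload 17.4 kg.
Tool frame: the origin (TCP) lies midway between the tips of the shut fingers; the grasp point (between the pads) lies bot.grip_depth behind it (bot.grip_depth is the distance from the TCP to the grasp point, in m); z points along the fingers, y is the line along which they close (so a half turn about z gives the same grasp; the last joint's range is limited). The gripper opens to 93 mm and grips with 3 to 60 N. Pads are 15 mm wide; open, the fingers measure 128 mm over their backs; the gripper's body (75 mm by 188 mm) begins 65 mm behind the grasp point.
Start: joints at [1.203, 0.116, 1.442, -0, 1.584, -0.038], TCP at [0.219, 0.639, 0.219] pointing down, gripper open.
Joint ranges: [-2.83, 2.83], [-0.83, 2.19], [0.07, 2.5], [-1.14, 4.28], [0.01, 3], [-2.97, 2.97]. Speed limits (rad/s): [1.89, 1.89, 2.22, 3.14, 3.14, 3.14].

### API

Orientations are given as a unit quaternion [x, y, z, w].
In Python, from cell import get_state, cams, bot gives the robot as it stands.
- The arm moves only by the tool carry_out, never from a script. Its argument "rows" is a list that holds one entry, the list of rows, each a list of 7 numbers: the finger opening in m, from 0 to 0.093, then the shift along the world's x, y, z in m, then the turn, a rotation vector about the world's x, y, z in rad. In form: [[[fingers, dx, dy, dz, wx, wy, wz], ...]]. A call has 1 to 20 rows; each row is the pose to reach, as a shift and turn from the pose commanded when the call began; what a row does not reach only later rows make up. A row lasts 1/12 s, in which the tool goes at most 41.7 mm and 7.16 degrees, less where a joint would pass 70% of its speed; a pose out of reach is approached as far as the arm can. A call with a gripper value outside its range is refused whole. The fingers move at their own pace and stop on an object; "force" is the grip in N (left out, the last holds). Time passes only in rows, so rows that repeat a pose let the fingers close. It gives the time, the measured TCP pose, the force, the opening and the grip force at its end, in the units of the state.
- get_state(): the state, without advancing time (a new reading comes with each control period).
- cams.get_image(name): name is "side" or "top" or "wrist"; returns the picture (400x640x3 uint8, red, green, blue); there is no depth.
- cams.camera_params(name): a dict with "fx", "fy", "cx", "cy" (pixels), "R" (3x3) and "t" (3): a world point X has camera coordinates R X + t. Camera axes: x right, y down, z forward; pixel columns grow to the right and rows downward; lengths in m; the calibration is good to about 2 mm. A picture is of the moment at which its call begins: read the wrist's pose just before it. camera_params takes no time and is no camera call; for the wrist camera it gives the pose at the moment of the call.
- bot.hand_in(): hands the job in; it is judged then, once.
Trained networks look in the newest picture that a camera, given by its name, has taken for a name from the list of things; names that differ only in an ending like _2 or _b are one class to them, and where a whole thing is asked for, a point or a joint stands for the part that bears it (a point fixed in the world has none). Each returns a list of dicts, best first, with "conf" (0 to 1); they miss things now and then, are a little off and sometimes report something else, mostly with a low value. They report only what shows in the picture. A call takes as long as a camera call.
- cams.outline_of(camera, name): "mask" (400x640 bool, what is visible of it) and "box" ([left, top, right, bottom] in pixels, round what is visible of it).
- cams.tip_of(camera, name): "position" ([column, row] in pixels: a listed point, or the origin of a listed thing).
The state is a dict: "time": time; "joint_pos": joint angles; "dq": joint speeds; "effort": joint torques, N m; "tcp_pos": TCP position; "ee_rot": TCP orientation; "wrist_force": force on the tool from outside, world axes, zero at the start; "torque": the same for the moment, N m; "gripper_width": finger opening in m; "gripper_force": force on a finger pad.
Only numpy, scipy, OpenCV 4.12 (cv2) and the standard library are available. Lean on these libraries where they do the work, as an engineer would, in place of code of your own. Each camera call takes 0.05 s, during which the arm holds its last target. There are 200 camera calls.

### The job

Set up the scale-test rail: with the fingertips, press down the sprung pad in the middle of the sliding weight to free its brake and, keeping it pressed, push the sliding weight along the rail until it butts against the marked stop, the one with the ball-topped post. Then let the pad spring back up so that the brake holds the weight there. Nothing is to be picked up, and the loose things around the rail stay where they are.

Things in the scene. Friction and masses are not known exactly. Their poses are not given: they have to be found in the camera images.
- rail: aluminium test rail, 420 mm long along its own y, fixed to the table in a place and yaw that vary. Origin: on the table under the rail's middle; z up. The top flange is 50 mm wide, its top 48 mm above the table. It carries the sliding weight and, one on each side of that, two clamped stops
- poise_center (a point): centre of the top of the sliding weight's sprung pad when up, 66 mm above the table (the point does not sink with the pad), and its middle along the rail. Black rubber pad, 48 mm along the rail by 86 mm across, in a well 56 mm long between two steel lips that run across the rail. Fingertips in the well press the pad, then push a lip (or drag by friction) to move the weight
- poise_deck (a point): centre of the sliding weight at deck height, 58 mm above the table, under the pad. The weight is a steel saddle over the rail, 100 mm along it (rail y), 92 mm across (rail x). The well's lips, 4 mm thick, centred 30 mm either side of this point along the rail, rise to 76 mm (10 mm above the pad) and slope down outwards to the ends; the well is open at both sides across the rail
- poise (a joint): position of the sliding weight along the rail's y (m), 0 with its centre over the rail's middle; it starts within 0.025 of 0. With the pad up the brake holds it against about 40 N of push; do not force it. With the pad pressed it slides with 1 to 3 N
- pad (a joint): how far the pad is pressed down (m): about 0 up, 0.006 fully down. The spring needs about 7 N to start and 10 N fully down; the brake is free from about 0.001 on, and grips again when the pad comes up
- stop_marked: the marked stop: steel clamp over the rail, 24 mm along it, 92 mm across, top 62 mm above the table, bearing the ball-topped post; fixed. Origin: on the table under the clamp's middle, on the rail's centre line; axes as the rail's. 130 to 170 mm from the rail's middle, on either side (varies). When the sliding weight touches it, their centres are 62 mm apart along the rail
- ball (a point): centre of the steel ball, 20 mm across, on the post of the marked stop: 34 mm from the rail's centre line towards rail +x, 90 mm above the table
- stop_plain: the other stop: same clamp without post or ball, on the other side of the sliding weight; fixed. Origin as above
- weight_large: steel test weight, cylinder 52 mm across, 78 mm tall with its small knob; loose, leave alone. Origin: centre of its underside
- weight_mid: steel test weight, 40 mm across, 64 mm tall with its knob; loose, leave alone. Origin: centre of its underside
- weight_small: steel test weight, 32 mm across, 56 mm tall with its knob; loose, leave alone. Origin: centre of its underside
- screwdriver: screwdriver lying on the table on the robot's side of the rail, roughly parallel to it; loose, leave alone. Origin: near its middle
- mug: white mug, 80 mm across, 95 mm tall, off to one side; loose, leave alone. Origin: centre of its underside
- adapter: black power adapter brick, 60 x 120 x 34 mm, off to one side; loose, leave alone. Origin: centre of its underside
- jar: white closed jar, 60 mm across, 85 mm tall, off to one side; loose, leave alone. Origin: centre of its underside

How it is judged:
By the outcome, as a careful person would: the job done as asked, in the order asked, and still so for the second after the job is handed in, with the robot touching nothing.
It also fails if it takes over 32 s, if anything falls off the work surface, if the arm or the gripper's body presses on something with over 40 N, if the wrist force passes 120 N, or if a joint passes its speed limit or range.

## Working session

There is one attempt and no reset: what is moved stays moved. The work goes in short steps, Python scripts to look and compute and a tool call to move; the robot and the scene stay as the last step left them, time stands still between calls to the robot, and variables do not carry over. Pictures are saved under pics/ and viewed, at most 10 in all, crops included, and the job is handed in when it is done.

Besides the shell and the picture viewer there is one more tool, called after ">>>" in YAML: its name, and indented under it one key for each argument. carry_out: Moves the arm, as the interface text tells. Its arguments: {"type":"object","properties":{"rows":{"type":"array","items":{"type":"array","items":{"type":"array","items":{"type":"number"}}}},"force":{"type":"number"}},"required":["rows"]}

```bash
mkdir -p pics
cat > h.py <<'E'
import numpy as np, cv2
from cell import get_state, cams, bot
def ray(c,px,z):
    p=cams.camera_params(c);R=np.array(p['R']);t=np.array(p['t'])
    d=R.T@np.array([(px[0]-p['cx'])/p['fx'],(px[1]-p['cy'])/p['fy'],1]);o=-R.T@t
    return o+d*(z-o[2])/d[2]
def snap(c,n): cv2.imwrite(f'pics/{n}.png',cams.get_image(c)[:,:,::-1])
Z=dict(poise_center=.066,poise_deck=.058,stop_marked=0,ball=.09,stop_plain=0,rail=0,screwdriver=.01,weight_large=0,weight_mid=0,weight_small=0,mug=0)
def tips(c,names=Z):
    for n in names:
        r=cams.tip_of(c,n)
        for q in r[:2]: print(c,n,round(q['conf'],2),np.round(q['position'],1),np.round(ray(c,q['position'],Z[n]),4))
E
python3 - <<'E'
from h import *
s=get_state();print(s['time'],s['tcp_pos'],s['ee_rot'],s['wrist_force'],bot.grip_depth)
snap('top','t0');tips('top')
snap('side','s0');tips('side',['poise_center','poise_deck','ball','stop_plain','stop_marked'])
print(get_state()['time'])
a=cv2.imread('pics/t0.png');b=cv2.imread('pics/s0.png');cv2.imwrite('pics/c0.png',cv2.resize(np.vstack([a,b]),(480,600)))
E
```

```text
0.0 [0.2185617  0.63844463 0.21792044] [ 1.64152517e-01  9.86434814e-01 -5.46143871e-04 -1.00032544e-04] [-0.42179074  0.01425806 -0.16156053] 0.0188
top poise_center 0.98 [312.3 210.6] [0.538  0.0149 0.066 ]
top poise_deck 0.59 [312.5 211.5] [0.5356 0.0144 0.058 ]
top poise_deck 0.5 [179.  179.5] [0.6317 0.3933 0.058 ]
top stop_marked 0.62 [357.6 201.1] [ 0.5657 -0.1197  0.    ]
top ball 0.8 [354.7 189. ] [ 0.5963 -0.1043  0.09  ]
top ball 0.29 [277.1 255.8] [0.4139 0.1135 0.09  ]
top stop_plain 0.77 [259.8 225.8] [0.496  0.1722 0.    ]
top rail 0.7 [357.  187.2] [ 0.6073 -0.1186  0.    ]
top rail 0.61 [310.8 213.7] [0.53   0.0203 0.    ]
top screwdriver 0.86 [346.9 246.1] [ 0.4329 -0.0851  0.01  ]
top screwdriver 0.67 [178.9 181.1] [0.6312 0.4083 0.01  ]
top weight_large 0.61 [356.5 188. ] [ 0.6049 -0.1171  0.    ]
top weight_large 0.52 [287.7 179.7] [0.6323 0.088  0.    ]
top weight_mid 0.47 [332.  177.9] [ 0.636  -0.0443  0.    ]
top weight_small 0.7 [332.1 179.6] [ 0.631  -0.0445  0.    ]
top weight_small 0.61 [315.  210.4] [0.5396 0.0077 0.    ]
top mug 0.67 [463.6 231. ] [ 0.4723 -0.4351  0.    ]
side poise_center 0.71 [304.9 203.1] [0.5374 0.0104 0.066 ]
side poise_deck 0.68 [308. 209.] [ 0.5321 -0.0069  0.058 ]
side poise_deck 0.66 [187.1 171.9] [0.4011 0.3785 0.058 ]
side ball 0.83 [351.4 203.5] [ 0.6032 -0.1017  0.09  ]
side ball 0.58 [306.  192.4] [0.5521 0.0205 0.09  ]
side stop_plain 0.71 [256.2 202.5] [0.4947 0.1745 0.    ]
side stop_plain 0.66 [349.7 205.5] [ 0.6787 -0.0347  0.    ]
side stop_marked 0.67 [345.8 240.4] [ 0.5582 -0.126   0.    ]
0.9
```

View pics/t0.png

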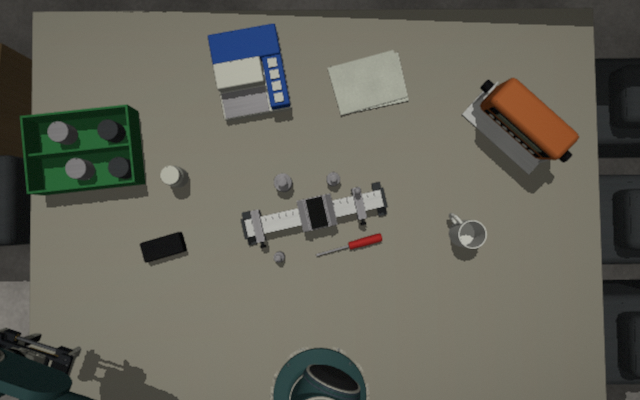

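View pics/s0.png

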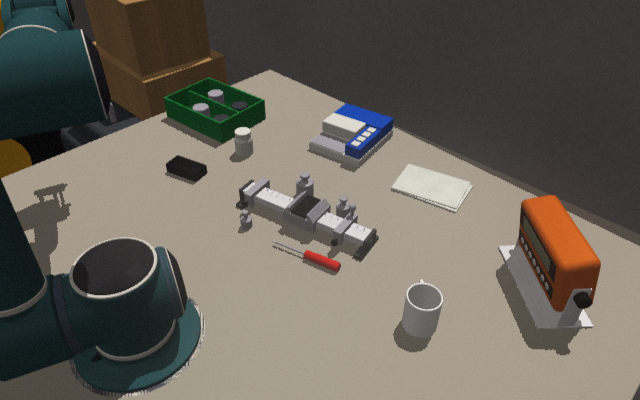

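The top view shows the black pad at (317,211), the ball post at (357,189) on the right-hand stop and the plain stop at (258,226). The side view agrees, with the pad at (305,205) and the ball at (351,204). The rail's yaw is about +13.5°, and the push goes towards rail −y. I'll move above the weight with the fingers shut.

>>> carry_out:
  rows:
    - [[0, 0.319, -0.624, 0.06, 0, 0, -1.0], [0, 0.319, -0.624, 0.06, 0, 0, -1.0], [0, 0.319, -0.624, 0.06, 0, 0, -1.0], [0, 0.319, -0.624, 0.06, 0, 0, -1.0], [0, 0.319, -0.624, 0.06, 0, 0, -1.0], [0, 0.319, -0.624, 0.06, 0, 0, -1.0], [0, 0.319, -0.624, 0.06, 0, 0, -1.0], [0, 0.319, -0.624, 0.06, 0, 0, -1.0], [0, 0.319, -0.624, 0.06, 0, 0, -1.0], [0, 0.319, -0.624, 0.06, 0, 0, -1.0], [0, 0.319, -0.624, 0.06, 0, 0, -1.0], [0, 0.319, -0.624, 0.06, 0, 0, -1.0], [0, 0.319, -0.624, 0.06, 0, 0, -1.0], [0, 0.319, -0.624, 0.06, 0, 0, -1.0], [0, 0.319, -0.624, 0.06, 0, 0, -1.0], [0, 0.319, -0.624, 0.06, 0, 0, -1.0], [0, 0.319, -0.624, 0.06, 0, 0, -1.0], [0, 0.319, -0.624, 0.06, 0, 0, -1.0], [0, 0.319, -0.624, 0.06, 0, 0, -1.0], [0, 0.319, -0.624, 0.06, 0, 0, -1.0]]

```text
time: 2.57
tcp_pos: [0.5374, 0.0148, 0.2786]
ee_rot: [0.617, 0.787, 0.0, -0.0]
wrist_force: [-0.4, 0.3, 0.9]
gripper_width: 0.0004
gripper_force: 0.0
```

Run:
```python
from h import *
s=get_state();print(s['time'],s['tcp_pos'],s['ee_rot'],s['wrist_force'],s['gripper_width'])
snap('wrist','w0');tips('wrist',['poise_center','poise_deck','ball','stop_plain','stop_marked'])
r=cams.outline_of('wrist','pad')
for q in r[:2]:
    c=max(cv2.findContours(q['mask'].astype('uint8'),0,2)[0],key=cv2.contourArea)
    print(q['conf'],q['box'],[np.round(ray('wrist',p,.066),4)[:2] for p in cv2.boxPoints(cv2.minAreaRect(c))])
```

```text
2.5667 [0.53744028 0.01480715 0.2785554 ] [ 6.17169217e-01  7.86830430e-01  7.60783098e-06 -1.78648576e-04] [-0.38336219  0.32211092  0.9278667 ] 0.00042737623643748367
wrist poise_center 0.82 [316.8 182.4] [0.535  0.0038 0.066 ]
wrist poise_deck 0.78 [314.9 179.1] [0.5324 0.0052 0.058 ]
wrist stop_plain 0.59 [321.3  25.3] [0.4993 0.1679 0.    ]
0.86 [275.1, 161.0, 356.1, 208.0] [array([ 0.496, -0.031]), array([0.4872, 0.0172]), array([0.57  , 0.0352]), array([ 0.5816, -0.0125])]
```

View pics/w0.png

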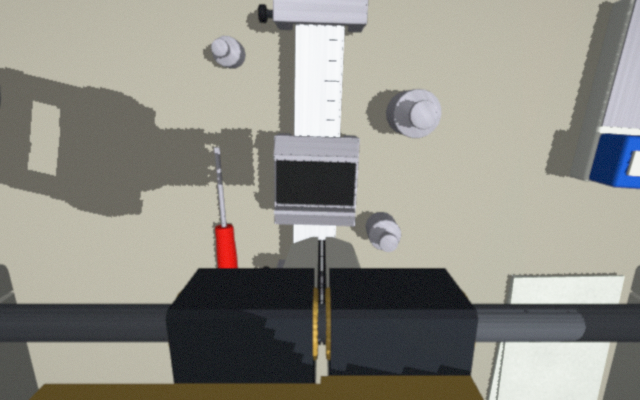

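The wrist view shows the pad at (316,184) between its lips at rows about 150 and 215, which puts its centre near (0.535, 0.004). The yaw is about 12.3° and the plain stop is at the top of the picture. In the top view I read the pad by eye at column 317, which also gives y of about 0.002. The network's 312 was off. I'll descend to just above the lips.

>>> carry_out:
  rows:
    - [[0, -0.002, -0.011, -0.04, 0, 0, -0.026], [0, -0.002, -0.011, -0.08, 0, 0, -0.026], [0, -0.002, -0.011, -0.12, 0, 0, -0.026], [0, -0.002, -0.011, -0.16, 0, 0, -0.026], [0, -0.002, -0.011, -0.18, 0, 0, -0.026], [0, -0.002, -0.011, -0.195, 0, 0, -0.026], [0, -0.002, -0.011, -0.195, 0, 0, -0.026], [0, -0.002, -0.011, -0.195, 0, 0, -0.026]]

```text
time: 3.58
tcp_pos: [0.5354, 0.0039, 0.0837]
ee_rot: [0.627, 0.779, -0.0, -0.0]
wrist_force: [-0.8, 0.5, 0.4]
gripper_width: 0.0007
gripper_force: 0.0
```

Run:
```python
from h import *
s=get_state();print(s['time'],s['tcp_pos'],s['ee_rot'],s['wrist_force'],s['gripper_width'])
snap('wrist','w1');snap('side','s1');a=cv2.imread('pics/w1.png')
b=cv2.resize(cv2.imread('pics/s1.png')[150:270,220:400],None,fx=3,fy=3,interpolation=2)
cv2.imwrite('pics/c1.png',np.vstack([cv2.resize(a[:,:],(432,270)),cv2.resize(b,(432,288))]))
```

```text
3.5833 [0.53539873 0.0038625  0.08367724] [ 6.27021583e-01  7.79001764e-01 -2.56312628e-04 -3.45801162e-04] [-0.77185204  0.4718275   0.37105123] 0.0006521520897201927
```

View pics/c1.png

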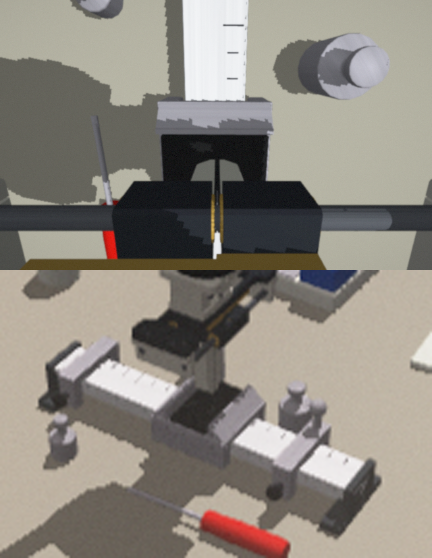

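The fingertips (crop about (210,385)) hover over the pad, clear of both lips and centred across it. Now I'll press gently.

>>> carry_out:
  rows:
    - [[0, 0, 0, -0.008, 0, 0, 0], [0, 0, 0, -0.014, 0, 0, 0], [0, 0, 0, -0.018, 0, 0, 0], [0, 0, 0, -0.02, 0, 0, 0], [0, 0, 0, -0.021, 0, 0, 0], [0, 0, 0, -0.022, 0, 0, 0], [0, 0, 0, -0.022, 0, 0, 0]]

```text
time: 4.27
tcp_pos: [0.5358, 0.0036, 0.0621]
ee_rot: [0.627, 0.779, 0.0, 0.0]
wrist_force: [-3.4, 0.5, 9.0]
gripper_width: 0.0008
gripper_force: 4.3
```

>>> carry_out:
  rows:
    - [[0, 0.0006, -0.003, -0.0005, 0, 0, 0], [0, 0.0013, -0.006, -0.0005, 0, 0, 0], [0, 0.0021, -0.01, -0.0005, 0, 0, 0], [0, 0.003, -0.014, -0.0005, 0, 0, 0], [0, 0.0039, -0.018, -0.0005, 0, 0, 0], [0, 0.0048, -0.022, -0.0005, 0, 0, 0], [0, 0.0057, -0.026, -0.0005, 0, 0, 0], [0, 0.0065, -0.03, -0.0005, 0, 0, 0], [0, 0.0074, -0.034, -0.0005, 0, 0, 0], [0, 0.0083, -0.038, -0.0005, 0, 0, 0], [0, 0.0083, -0.038, -0.0005, 0, 0, 0]]

```text
time: 5.18
tcp_pos: [0.5441, -0.0351, 0.0617]
ee_rot: [0.627, 0.779, -0.0, 0.0]
wrist_force: [-4.6, -2.4, 8.0]
gripper_width: 0.0005
gripper_force: 4.4
```

Run:
```python
from h import *
s=get_state();print(s['time'],s['tcp_pos'],s['wrist_force'])
snap('wrist','w2');snap('side','s2');a=cv2.imread('pics/w2.png')
b=cv2.resize(cv2.imread('pics/s2.png')[150:270,220:400],None,fx=3,fy=3,interpolation=2)
cv2.imwrite('pics/c2.png',np.vstack([cv2.resize(a[:,:],(432,270)),cv2.resize(b,(432,288))]))
```

```text
5.1833 [ 0.54407538 -0.03507751  0.06173129] [-4.62677713 -2.43740474  8.02699823]
```

View pics/c2.png

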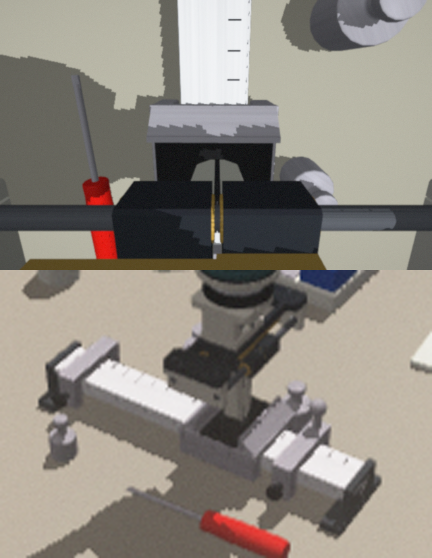

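The weight is moving with the fingertips, dragged by friction. A gap of about 20 mm to the ball-post stop is left (crop (275,460)). I'll go on slowly.

>>> carry_out:
  rows:
    - [[0, 0.0005, -0.003, 0, 0, 0, 0], [0, 0.001, -0.006, 0, 0, 0, 0], [0, 0.0017, -0.009, 0, 0, 0, 0], [0, 0.0023, -0.012, 0, 0, 0, 0], [0, 0.003, -0.015, 0, 0, 0, 0], [0, 0.0035, -0.018, 0, 0, 0, 0], [0, 0.004, -0.02, 0, 0, 0, 0], [0, 0.004, -0.02, 0, 0, 0, 0]]

```text
time: 5.95
tcp_pos: [0.5482, -0.0548, 0.0618]
ee_rot: [0.627, 0.779, 0.0, 0.0]
wrist_force: [-2.9, -1.4, 8.6]
gripper_width: -0.0
gripper_force: 4.3
```

>>> carry_out:
  rows:
    - [[0, 0.0004, -0.002, 0, 0, 0, 0], [0, 0.0009, -0.004, 0, 0, 0, 0], [0, 0.0013, -0.006, 0, 0, 0, 0], [0, 0.0017, -0.008, 0, 0, 0, 0], [0, 0.0021, -0.01, 0, 0, 0, 0], [0, 0.0025, -0.012, 0, 0, 0, 0], [0, 0.0025, -0.012, 0, 0, 0, 0]]

```text
time: 6.53
tcp_pos: [0.5509, -0.0661, 0.0619]
ee_rot: [0.627, 0.779, 0.001, 0.0]
wrist_force: [-0.9, 4.3, 8.2]
gripper_width: 0.0007
gripper_force: 4.3
```

Run:
```python
from h import *
s=get_state();print(s['time'],s['tcp_pos'],s['wrist_force'])
snap('wrist','w3');snap('side','s3');a=cv2.imread('pics/w3.png')
b=cv2.resize(cv2.imread('pics/s3.png')[150:270,220:400],None,fx=3,fy=3,interpolation=2)
cv2.imwrite('pics/c3.png',np.vstack([cv2.resize(a[:,:],(432,270)),cv2.resize(b,(432,288))]))
```

```text
6.5333 [ 0.5508836  -0.06608419  0.06188874] [-0.89642483  4.26070529  8.15791288]
```

View pics/c3.png

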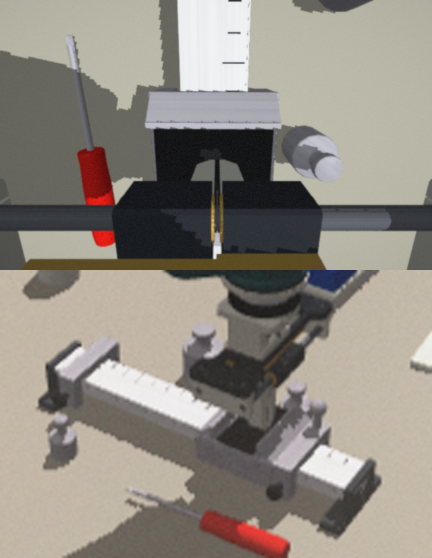

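The weight seems to have reached the stop: the fingertips now slip on the pad and the resisting force has risen to +4.3 N. I'll ease on until the fingers meet the lip, to make sure it is butted.

>>> carry_out:
  rows:
    - [[0, 0.0004, -0.002, 0, 0, 0, 0], [0, 0.0009, -0.004, 0, 0, 0, 0], [0, 0.0011, -0.005, 0, 0, 0, 0], [0, 0.0013, -0.006, 0, 0, 0, 0]]

```text
time: 6.97
tcp_pos: [0.5521, -0.0719, 0.0619]
ee_rot: [0.627, 0.779, 0.001, 0.0]
wrist_force: [-0.8, 5.1, 8.6]
gripper_width: 0.0007
gripper_force: 4.3
```

>>> carry_out:
  rows:
    - [[0, 0.0004, -0.002, 0, 0, 0, 0], [0, 0.0008, -0.004, 0, 0, 0, 0], [0, 0.001, -0.005, 0, 0, 0, 0]]

```text
time: 7.22
tcp_pos: [0.5531, -0.0769, 0.0619]
ee_rot: [0.627, 0.779, 0.001, -0.0]
wrist_force: [-3.2, 14.0, 11.4]
gripper_width: 0.0003
gripper_force: 8.8
```

The lip is loaded at 14 N against a solid end, so the weight is butted. I'll lift straight up, because backing off first could drag the weight away.

>>> carry_out:
  rows:
    - [[0, 0, 0, 0.001, 0, 0, 0], [0, 0, 0, 0.002, 0, 0, 0], [0, 0, 0, 0.003, 0, 0, 0], [0, 0, 0, 0.004, 0, 0, 0], [0, 0, 0, 0.005, 0, 0, 0], [0, 0, 0, 0.007, 0, 0, 0], [0, 0, 0.001, 0.01, 0, 0, 0], [0, 0, 0.004, 0.015, 0, 0, 0], [0, 0, 0.004, 0.025, 0, 0, 0], [0, 0, 0.004, 0.05, 0, 0, 0], [0, 0, 0.004, 0.09, 0, 0, 0], [0, -0.005, 0.04, 0.13, 0, 0, 0], [0, -0.01, 0.08, 0.16, 0, 0, 0], [0, -0.015, 0.12, 0.19, 0, 0, 0], [0, -0.015, 0.12, 0.2, 0, 0, 0], [0, -0.015, 0.12, 0.2, 0, 0, 0]]

```text
time: 8.55
tcp_pos: [0.5382, 0.0459, 0.2682]
ee_rot: [0.626, 0.78, 0.003, 0.003]
wrist_force: [0.5, -0.2, 0.2]
gripper_width: 0.0005
gripper_force: 0.0
```

Run:
```python
from h import *
s=get_state();print(s['time'],s['tcp_pos'],s['wrist_force'])
snap('top','t4');snap('side','s4')
f=lambda n,x,y:cv2.resize(cv2.imread(f'pics/{n}.png')[y:y+70,x:x+140],(700,300),interpolation=2)
cv2.imwrite('pics/c4.png',np.vstack([f('t4',270,170),cv2.resize(cv2.imread('pics/s4.png')[180:260,260:390],(487,300),interpolation=2) if 0 else f('s4',260,185)]))
```

```text
8.55 [0.53818887 0.04587882 0.2682324 ] [ 0.45935611 -0.23936698  0.24597805]
```

View pics/c4.png

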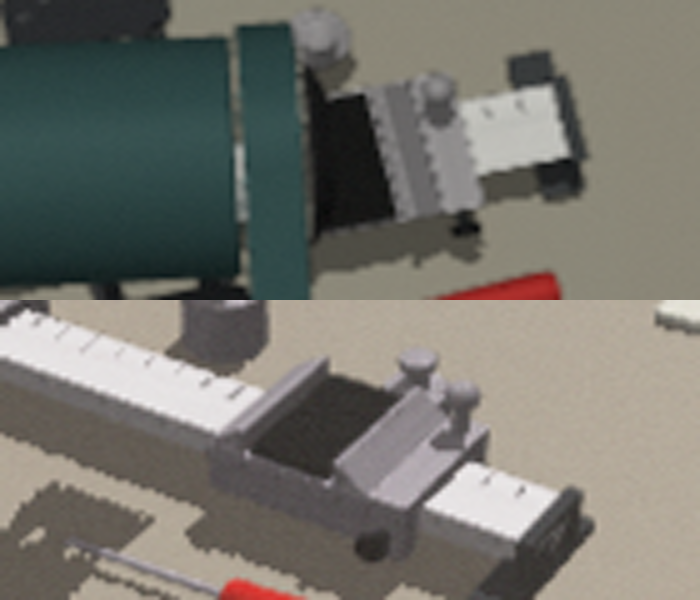

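Both crops show the weight butted against the ball-post stop with no rail visible between them (top crop about (435,150), side crop about (400,480)). The loose things look undisturbed and the arm is clear, so I'll hand in.

```bash
python3 -c "
from cell import bot
print(bot.hand_in())"
```

```text
the job is handed in; nothing more can be done
None
```

The sliding weight is butted against the ball-post stop with the pad released so the brake holds it; no loose thing was seen to move, and I handed the job in with the robot clear of everything at about 8.7 s.

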